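# Turn the leaf of the counting board

## Robot

A 7-joint arm with a two-finger parallel gripper is mounted at the origin on the work surface. World frame = base frame: x ahead of the robot, y to its left, z up, the work surface at z = 0. Lengths are in m, angles in degrees, forces in N, time in s.
With the tool pointing down it reaches from about 0.35 to 0.9 m from the base axis. Payload 7.2 kg.
Tool frame: the origin (TCP) lies midway between the tips of the shut fingers; the grasp point (between the pads) lies 19 mm behind it; z points along the fingers, y is the line along which they close (so a half turn about z gives the same grasp; the last joint's range is limited). The gripper opens to 85 mm and grips with 20 to 120 N. Pads are 22 mm wide; open, the fingers measure 114 mm over their backs; the gripper's body (76 mm by 85 mm) begins 54 mm behind the grasp point. The pads swing forward as they close: fully open they stand 13 mm farther back than shut.
Start: joints at [-81.142, 23.554, -0.728, 91.456, 0.321, 64.991, -4.71], TCP at [0.138, 0.61, 0.231] pointing down, gripper open.
Joint ranges: [-169.25, 169.25], [-16.82, 113.86], [-84.01, 82.57], [7.8, 145.47], [-59.2, 239.2], [7.22, 106.19], [-163.78, 163.78]. Speed limits (degrees/s): [136.94, 136.94, 172.46, 172.46, 180, 180, 180].

## Interface

Orientations are given as a 3x3 rotation matrix whose columns are the frame's x, y, z axes.
In Python, from bench import manip, eyes, finder gives the robot as it stands. The module is installed in compiled form; this text tells all that it offers.
- The arm moves only by the tool arm_command, never from a script. Its argument "series" is a list that holds one entry, the list of rows, each a list of 7 numbers: the shift along the tool's x, y, z in units of 100 mm (1.0 is 100 mm), then the turn, a rotation vector about the tool's x, y, z in units of pi rad (1.0 is pi rad), then the closure, from 0 (fully open) to 1 (shut). In form: [[[x, y, z, wx, wy, wz, hand], ...]]. A call has 1 to 12 rows; each row is the pose to reach, as a shift and turn from the pose commanded when the call began, along the tool's axes at that moment, turning the shorter way round; what a row does not reach only later rows make up. A row lasts 1/8 s, in which the tool goes at most 62.5 mm and 10.7 degrees, less where a joint would pass 70% of its speed; a pose out of reach is approached as far as the arm can. A call with a number of a shift or a turn outside -1 to 1 is refused whole. A call with a gripper value outside its range is refused whole. The fingers move at their own pace and stop on an object; "force" is the grip in N (left out, the last holds). Time passes only in rows, so rows that repeat a pose let the fingers close. It gives the time, the measured TCP pose, the force, the opening and the grip force at its end, in the units of the state.
- manip.sense(): the state, without advancing time (a new reading comes with each control period).
- eyes.get_image(name): name is "scene" or "top" or "wrist"; returns a dict with "pixels" (420x560x3 uint8, red, green, blue), "mtx" (3x3 intrinsics, pixels), "cam_to_world" (4x4, takes a point from camera to world coordinates). Camera axes: x right, y down, z forward; pixel columns grow to the right and rows downward; lengths in m; the calibration is good to about 2 mm. A picture is of the moment at which its call begins. There is no depth.
- manip.job_done(): hands the job in; it is judged then, once.
Trained networks look in a picture, given as the dict that the camera call returned (one of the last four; its "shot" number tells which), for a name from the list of things; names that differ only in an ending like _2 or _b are one class to them, and where a whole thing is asked for, a point or a joint stands for the part that bears it (a point fixed in the world has none). Each returns a list of dicts, best first, with "conf" (0 to 1); they miss things now and then, are a little off and sometimes report something else, mostly with a low value. They report only what shows in the picture. A call takes as long as a camera call.
- finder.outline_of(picture, label): "region" (420x560 bool, what is visible of it).
- finder.tip_of(picture, label): "position" ([x, y, z] in m, in world coordinates, good to about 4 mm: a listed point, or the origin of a listed thing).
The state is a dict: "time_s": time; "joints": joint angles; "dq": joint speeds; "effort": joint torques, N m; "eef_pos": TCP position; "eef_rot": TCP orientation; "ft_force": force on the tool from outside, world axes, zero at the start; "moment": the same for the moment, N m; "width": finger opening in m; "grasp_force": force on a finger pad.
Only numpy, scipy, OpenCV 4.12 (cv2) and the standard library are available. Lean on these libraries where they do the work, as an engineer would, in place of code of your own. Each camera call takes 0.05 s, during which the arm holds its last target. There are 200 camera calls.

## Task

The plywood leaf of the wooden counting board lies on the right-hand side of the board, as the robot sees it, flat or a little ajar. Push its free edge up with the fingertips and turn it over the spine, without flinging it or pinching it between the fingers, and press it down gently until it lies fully flat on the left-hand side. Leave the board standing where it is and do not disturb the bowl, the peg block, the bucket or the bead dispenser.

Things in the scene. Friction and masses are not known exactly. Their poses are not given: they have to be found in the camera images.
- board: Loose beech block, 160 (x) x 190 (y) x 56 mm high, about 1.5 kg, standing on the table, so it can be shoved or tipped by a careless push. Origin: centre of its underside; z up; its x axis points square across the spine to the robot's left (world +y, turned by up to about 26 degrees either way), y along the spine, towards the robot. At both ends of the spine (y = +-95 mm) a cheek 8 mm thick and 22 mm wide stands up to 72 mm above the table.
- spine (a point): Middle of the spine, on the hinge axis: 60 mm above the board's underside, over the middle of the block. The hinge axis is the board's y axis; axes as the board's.
- leaf (a joint): Hinge angle of the leaf: 0 = flat on the right-hand (board -x) side, 1.57 = upright, 3.14 = flat on the left-hand (board +x) side, both flat positions being hard stops. Starts between 0 and 0.35. The hinge is stiff (about 0.14 N m of friction): the leaf stays at any angle where it is left and must be pushed all the way; about 2 N at its edge moves it.
- leaf_edge (a point): Middle of the leaf's free edge, 110 mm from the hinge axis, half-way through the leaf's thickness. When flat, this edge overhangs the block by 30 mm on either side, with 56 mm of free height between the leaf's underside and the table, so that a fingertip can get under it from outside.
- leaf_mid (a point): Centre of the leaf, 58 mm from the hinge axis. The leaf is a plywood plate 104 mm (across the spine) x 170 mm (along the spine) x 8 mm thick, about 0.1 kg, with dark dots on both faces (three on the face that is up at the start, five on the other). Its axes are the board's at joint value 0 and turn with the leaf: -x towards the free edge, z square to the plate.
- bowl: Bystander: loose cream melamine bowl, 120 mm across, 50 mm high, by the end of the board away from the robot, near one of its corners. Origin: centre of its underside.
- pegs: Bystander: loose beech block 60 x 110 x 30 mm with three green pegs 20 mm thick standing in it, 75 mm high in all, by the same end of the board, near the other corner. Origin: centre of its underside.
- bucket: Bystander: loose zinc bucket, 140 mm across the rim, 120 mm high, off to the robot's right. Origin: centre of its underside.
- dispenser: Bystander: fixed bead dispenser, plywood box 150 x 150 x 100 mm with a clear hopper on top, 237 mm high, and a round beech knob 72 mm across on its robot side, reaching 120 mm from its middle. Off to the robot's left. Origin: centre of its underside.

How it is judged:
By the outcome, as a careful person would: the job done as asked, in the order asked, and still so for the second after the job is handed in, with the robot touching nothing.
It also fails if it takes over 42 s, if anything falls off the work surface, if the arm or the gripper's body presses on something with over 40 N, if the wrist force passes 120 N, or if a joint passes its speed limit or range.

## Working session

There is one attempt and no reset: what is moved stays moved. The work goes in short steps, Python scripts to look and compute and a tool call to move; the robot and the scene stay as the last step left them, time stands still between calls to the robot, and variables do not carry over. Pictures are saved under pics/ and viewed, at most 10 in all, crops included, and the job is handed in when it is done.

Besides the shell and the picture viewer there is one more tool, called after ">>>" in YAML: its name, and indented under it one key for each argument. arm_command: Moves the arm, as the interface text tells. Shifts and turns lie within -1 to 1; 1 stands for 100 mm of shift or pi rad of turn. Its arguments: {"type":"object","properties":{"series":{"type":"array","items":{"type":"array","items":{"type":"array","items":{"type":"number","minimum":-1,"maximum":1}}}},"force":{"type":"number"}},"required":["series"]}

```bash
mkdir -p pics; cat > h.py <<'E'
import numpy as np, cv2
from bench import manip, eyes, finder
def snap(n,f):
    p=eyes.get_image(n); cv2.imwrite('pics/'+f,p['pixels'][:,:,::-1]); return p
def tips(p,names):
    for n in names:
        r=finder.tip_of(p,n)[:2]
        print(n,[(np.round(q['position'],3).tolist(),round(q['conf'],2)) for q in r])
E
python3 - <<'E'
from h import *
a=snap('scene','s0.png'); tips(a,['board','spine','leaf_edge','leaf_mid','bowl','pegs','bucket','dispenser'])
b=snap('top','t0.png'); tips(b,['board','spine','leaf_edge','leaf_mid','bowl','pegs','bucket','dispenser'])
cv2.imwrite('pics/a.png',cv2.resize(np.hstack([a['pixels'],b['pixels']])[:,:,::-1],(800,300)))
s=manip.sense();print(s)
E
```

```text
board [([0.504, 0.164, -0.002], 0.66)]
spine [([0.503, 0.162, 0.057], 0.62)]
leaf_edge [([0.487, 0.057, 0.071], 0.74)]
leaf_mid [([0.497, 0.106, 0.068], 0.81), ([0.504, 0.163, 0.062], 0.2)]
bowl [([0.71, 0.221, -0.003], 0.71)]
pegs [([0.674, 0.068, -0.001], 0.76)]
bucket [([0.53, -0.5, -0.0], 0.81)]
dispenser [([0.56, 0.552, 0.001], 0.89)]
board [([0.502, 0.166, 0.002], 0.91)]
spine [([0.506, 0.166, 0.055], 0.62)]
leaf_edge [([0.559, 0.554, 0.005], 0.68), ([0.487, 0.057, 0.067], 0.64)]
leaf_mid [([0.493, 0.114, 0.066], 0.63)]
bowl [([0.713, 0.222, -0.001], 0.58)]
pegs [([0.673, 0.066, 0.004], 0.66), ([0.507, 0.167, 0.057], 0.24)]
bucket [([0.523, -0.502, -0.001], 0.97)]
dispenser [([0.558, 0.554, 0.002], 0.82)]
{'time_s': 0.9, 'joints': array([-81.14296987,  23.55305618,  -0.72809702,  91.45322938,
         0.32103178,  64.99181628,  -4.71161303]), 'dq': array([ 0.00833974, -0.01291589,  0.05299051,  0.01902134, -0.02343938,
       -0.02520745, -0.03906396]), 'effort': array([ 1.29728429e-03, -6.00400329e+01,  6.81581274e-01, -2.99730706e+01,
        1.38935039e-02,  1.79473584e-03, -2.39989788e-05]), 'eef_pos': array([0.13810161, 0.60957008, 0.23132735]), 'eef_rot': array([[-9.75282576e-01,  2.20961303e-01,  9.69121644e-06],
       [ 2.20961303e-01,  9.75282573e-01,  6.80321560e-05],
       [ 5.58079932e-06,  6.84919601e-05, -9.99999998e-01]]), 'ft_force': array([-0.14598475,  0.06814537, -0.70219582]), 'moment': array([ 0.00771432,  0.00799152, -0.00727254]), 'grasp_force': 0.0, 'width': 0.08527390520123362}
```

View pics/t0.png

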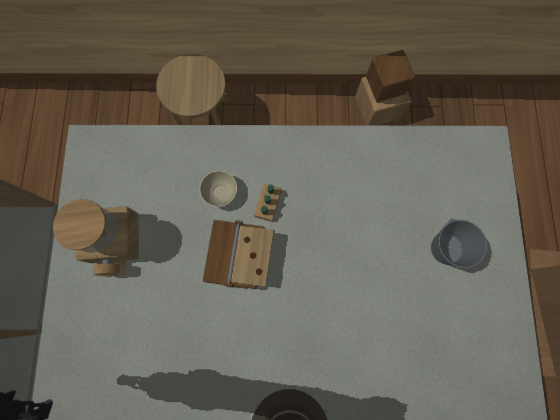

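View pics/s0.png

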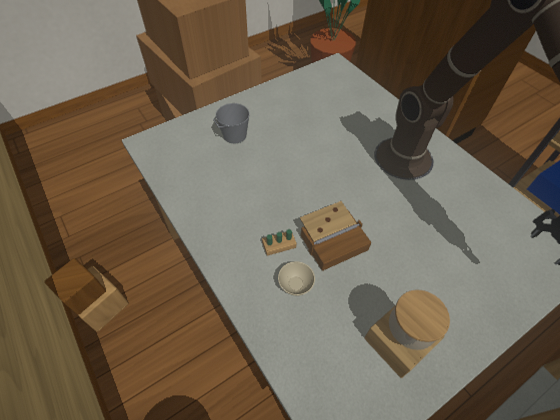

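The top view shows the board at about columns 205-272 and rows 222-288. The leaf, with three dots, is on the right and nearly flat. The bowl is at (219,189), the pegs at (267,202), the dispenser at left and the bucket at right. The network positions agree with this. Next I'll refine the board yaw and move across.

```bash
python3 - <<'E'
from h import *
for n,z in (('top',.07),('scene',.07)):
    p=eyes.get_image(n)
    for lab,zz in (('leaf_mid',.068),('board',.056)):
        r=finder.outline_of(p,lab)
        if not r: print('none');continue
        m=r[0]['region'].astype(np.uint8); v,u=np.nonzero(m)
        T=p['cam_to_world'];d=np.c_[u,v,np.ones(len(u))]@np.linalg.inv(p['mtx']).T@T[:3,:3].T
        w=T[:3,3]+d*((zz-T[2,3])/d[:,2:]); 
        print(n,lab,r[0]['conf'],cv2.minAreaRect((w[:,:2]*1000).astype(np.float32)))
E
```

```text
top leaf_mid 0.87 ((498.8608703613281, 115.04214477539062), (115.43458557128906, 169.6379852294922), 82.89554595947266)
top board 0.92 ((505.323974609375, 152.84661865234375), (188.3598175048828, 201.81285095214844), 82.3795394897461)
scene leaf_mid 0.78 ((500.35406494140625, 118.4762954711914), (125.82828521728516, 175.56015014648438), 82.9189453125)
scene board 0.77 ((508.8045349121094, 158.14483642578125), (229.3141326904297, 220.06982421875), 79.6441421508789)
```

>>> arm_command:
  series:
    - [[-0.4, -0.5, -0.1, 0, 0, 0, 1], [-0.8, -1, -0.2, 0, 0, 0, 1], [-0.8, -1, -0.2, 0, 0, 0, 1]]

```text
time_s: 1.58
eef_pos: [0.1972, 0.491, 0.2525]
eef_rot: [[-0.974, 0.226, 0.002], [0.226, 0.974, 0.0], [-0.001, 0.001, -1.0]]
ft_force: [-0.0, 0.4, 0.6]
width: 0.0321
grasp_force: 0.0
```

>>> arm_command:
  series:
    - [[-0.4, -0.5, 0, 0, 0, 0, 1], [-0.8, -1, 0, 0, 0, 0, 1], [-0.8, -1, 0, 0, 0, 0, 1]]

```text
time_s: 1.95
eef_pos: [0.252, 0.3759, 0.2516]
eef_rot: [[-0.974, 0.226, 0.001], [0.226, 0.974, -0.0], [-0.001, -0.0, -1.0]]
ft_force: [-0.0, 1.2, 0.7]
width: 0.0001
grasp_force: 0.0
```

>>> arm_command:
  series:
    - [[-0.4, -0.5, 0, 0, 0, 0, 1], [-0.8, -1, 0, 0, 0, 0, 1], [-0.8, -1, 0, 0, 0, 0, 1]]

```text
time_s: 2.33
eef_pos: [0.3074, 0.2614, 0.2516]
eef_rot: [[-0.974, 0.226, 0.001], [0.226, 0.974, 0.0], [-0.001, 0.0, -1.0]]
ft_force: [-0.5, 0.9, -0.1]
width: 0.0001
grasp_force: 0.0
```

>>> arm_command:
  series:
    - [[-0.4, -0.5, 0, 0, 0, 0, 1], [-0.8, -1, 0, 0, 0, 0, 1], [-0.8, -1, 0, 0, 0, 0, 1]]

```text
time_s: 2.7
eef_pos: [0.3634, 0.1467, 0.2517]
eef_rot: [[-0.974, 0.225, 0.001], [0.225, 0.974, 0.0], [-0.001, 0.001, -1.0]]
ft_force: [0.5, 0.8, -0.4]
width: -0.0002
grasp_force: 0.0
```

>>> arm_command:
  series:
    - [[-0.4, -0.5, 0, 0, 0, 0, 1], [-0.8, -1, 0, 0, 0, 0, 1], [-0.8, -1, 0, 0, 0, 0, 1]]

```text
time_s: 3.08
eef_pos: [0.4196, 0.0317, 0.2517]
eef_rot: [[-0.974, 0.225, 0.002], [0.225, 0.974, -0.001], [-0.002, -0.0, -1.0]]
ft_force: [-0.5, 0.9, 0.1]
width: -0.0003
grasp_force: 0.0
```

```bash
cat >> h.py <<'E'
from scipy.spatial.transform import Rotation as R
a=np.radians(7.3); S=np.array([.5035,.165,.06])   # spine, board frame
bx=np.array([np.sin(a),np.cos(a),0]); by=np.array([-np.cos(a),np.sin(a),0]); bz=np.array([0,0,1.])
def goal(u,z,tilt,v=.015):
    t=np.radians(tilt); r=np.c_[bx*np.cos(t)+bz*np.sin(t),-by,bx*np.sin(t)-bz*np.cos(t)]
    return S+u*bx+v*by+bz*(z-.06), r
def plan(poses,start=None):
    s=manip.sense(); p0,r0=(s['eef_pos'],s['eef_rot']) if start is None else goal(*start)
    pu=s['eef_pos']-S
    print('t',s['time_s'],'now u,v,z',np.round([pu@bx,pu@by,s['eef_pos'][2]],4),'tilt',round(np.degrees(np.arcsin(s['eef_rot'][:,2]@bx)),1),'F',np.round([s['ft_force']@bx,s['ft_force']@by,s['ft_force'][2]],1),'q',np.round(s['joints'],0))
    for q in poses:
        p,r=goal(*q); print(q,np.round(r0.T@(p-p0)*10,2).tolist(),np.round(R.from_matrix(r0.T@r).as_rotvec()/np.pi,3).tolist())
E
python3 -c "
from h import *
plan([(-.2,.25,0),(-.2,.2,55),(-.16,.2,55)])"
```

```text
t 3.075 now u,v,z [-0.1429  0.0663  0.2517] tilt -0.0 F [0.8 0.7 0.1] q [-40.   1.  30. 118.  -0.  61.  67.]
(-0.2, 0.25, 0) [-0.57, -0.52, 0.02] [0.0, 0.001, 0.468]
(-0.2, 0.2, 55) [-0.57, -0.52, 0.52] [-0.223, 0.247, 0.429]
(-0.16, 0.2, 55) [-0.53, -0.12, 0.52] [-0.223, 0.247, 0.429]
```

>>> arm_command:
  series:
    - [[-0.1, -0.1, 0, 0, 0, 0.059, 1], [-0.2, -0.2, 0, 0, 0, 0.118, 1], [-0.3, -0.3, 0, 0, 0, 0.177, 1], [-0.4, -0.35, 0, 0, 0, 0.236, 1], [-0.5, -0.4, 0, 0, 0, 0.295, 1], [-0.57, -0.45, 0, 0, 0, 0.354, 1], [-0.57, -0.52, 0, 0, 0, 0.413, 1], [-0.57, -0.52, 0, 0, 0, 0.468, 1], [-0.57, -0.52, 0, 0, 0, 0.468, 1]]

```text
time_s: 4.2
eef_pos: [0.4623, -0.0275, 0.2512]
eef_rot: [[0.118, 0.993, -0.0], [0.993, -0.118, 0.0], [0.0, -0.0, -1.0]]
ft_force: [0.1, -0.3, -0.4]
width: -0.0
grasp_force: 0.0
```

```bash
python3 -c "
from h import *
plan([(-.2,.25,0),(-.2,.2,55),(-.19,.2,60)])"
```

```text
t 4.2 now u,v,z [-0.1962  0.0164  0.2512] tilt 0.0 F [-0.3 -0.1 -0.4] q [-38.   6.  39. 113.  -5.  62.  -4.]
(-0.2, 0.25, 0) [-0.04, 0.01, 0.01] [-0.0, -0.0, 0.003]
(-0.2, 0.2, 55) [-0.04, 0.01, 0.51] [-0.001, 0.306, 0.003]
(-0.19, 0.2, 60) [0.06, 0.01, 0.51] [-0.002, 0.333, 0.003]
```

>>> arm_command:
  series:
    - [[0, 0, 0.1, 0, 0.055, 0, 1], [0, 0, 0.2, 0, 0.11, 0, 1], [0, 0, 0.3, 0, 0.165, 0, 1], [0, 0, 0.4, 0, 0.22, 0, 1], [0, 0, 0.5, 0, 0.275, 0, 1], [0, 0, 0.5, 0, 0.333, 0, 1], [0, 0, 0.5, 0, 0.333, 0, 1], [0, 0, 0.5, 0, 0.333, 0, 1]]

```text
time_s: 5.2
eef_pos: [0.4626, -0.0293, 0.2016]
eef_rot: [[0.059, 0.993, 0.105], [0.499, -0.121, 0.858], [0.864, 0.002, -0.503]]
ft_force: [0.5, 0.1, 0.6]
width: -0.0001
grasp_force: 0.0
```

```bash
python3 -c "
from h import *
p=snap('wrist','w1.png')
tips(p,['leaf_edge','spine','leaf_mid'])
plan([(-.19,.12,60),(-.17,.06,60),(-.16,.032,60)])"
```

```text
leaf_edge []
spine [([0.501, 0.167, 0.058], 0.65)]
leaf_mid [([0.496, 0.111, 0.066], 0.91)]
t 5.4 now u,v,z [-0.1964  0.0162  0.2025] tilt 59.8 F [ 0.4  0.  -0.7] q [ 13.  33.  26. 115. -59.  89.  65.]
(-0.19, 0.12, 60) [-0.68, 0.01, 0.47] [-0.002, 0.001, 0.002]
(-0.17, 0.06, 60) [-1.1, 0.01, 0.94] [-0.002, 0.001, 0.002]
(-0.16, 0.032, 60) [-1.29, 0.01, 1.17] [-0.002, 0.001, 0.002]
```

View pics/w1.png

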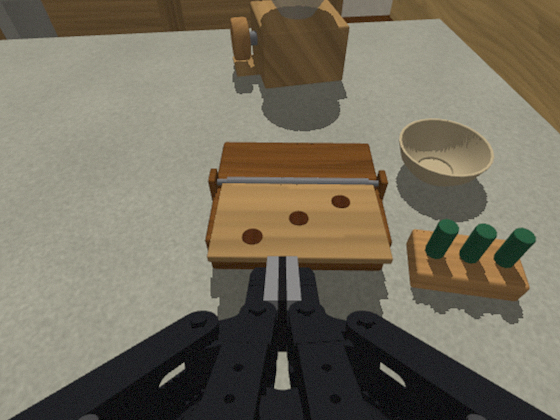

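The wrist view shows the spine level at row 181 (columns 215-380), with the leaf's free edge at row 262 and the fingertips at (283,258), so the yaw estimate fits. The pegs at 410-530 are clear of the gripper.

```bash
python3 -c "
from h import *
plan([(-.19,.13,55)])
plan([(-.175,.07,55),(-.14,.032,55)],(-.19,.13,55))
"
```

```text
t 5.4 now u,v,z [-0.1964  0.0162  0.2025] tilt 59.8 F [ 0.4  0.  -0.7] q [ 13.  33.  26. 115. -59.  89.  65.]
(-0.19, 0.13, 55) [-0.59, 0.01, 0.42] [-0.002, -0.027, 0.003]
t 5.4 now u,v,z [-0.1964  0.0162  0.2025] tilt 59.8 F [ 0.4  0.  -0.7] q [ 13.  33.  26. 115. -59.  89.  65.]
(-0.175, 0.07, 55) [-0.41, -0.0, 0.47] [0.0, 0.0, 0.0]
(-0.14, 0.032, 55) [-0.52, 0.0, 0.97] [0.0, 0.0, 0.0]
```

>>> arm_command:
  series:
    - [[-0.3, 0, 0.2, 0, -0.027, 0, 1], [-0.59, 0, 0.42, 0, -0.027, 0, 1], [-0.59, 0, 0.42, 0, -0.027, 0, 1]]

```text
time_s: 5.78
eef_pos: [0.4623, -0.0209, 0.1291]
eef_rot: [[0.068, 0.993, 0.096], [0.568, -0.118, 0.815], [0.82, -0.001, -0.572]]
ft_force: [-0.8, -0.4, 1.3]
width: 0.0005
grasp_force: 0.0
```

>>> arm_command:
  series:
    - [[-0.2, 0, 0.24, 0, 0, 0, 1], [-0.41, 0, 0.47, 0, 0, 0, 1], [-0.46, 0, 0.72, 0, 0, 0, 1], [-0.52, 0, 0.95, 0, 0, 0, 1], [-0.52, 0, 0.95, 0, 0, 0, 1], [-0.52, 0, 0.95, 0, 0, 0, 1]]

```text
time_s: 6.52
eef_pos: [0.4691, 0.0237, 0.033]
eef_rot: [[0.069, 0.993, 0.101], [0.569, -0.122, 0.813], [0.819, 0.001, -0.574]]
ft_force: [-0.1, -0.3, 0.4]
width: 0.0001
grasp_force: 0.0
```

```bash
python3 -c "
from h import *
p=snap('scene','s2.png')
cv2.imwrite('pics/s2c.png',cv2.resize(p['pixels'][150:300,240:440,::-1],(800,600)))
tips(p,['leaf_edge'])
plan([(-.1,.035,55)])
import json
def arc(th,r,tilt,off):
    # TCP such that contact is on underside: hinge + r*d - off*t
    th=np.radians(th);return (-r*np.cos(th)-off*np.sin(th), .06+r*np.sin(th)-off*np.cos(th), tilt)
"
```

```text
leaf_edge [([0.488, 0.06, 0.073], 0.91)]
t 6.625 now u,v,z [-0.1444  0.0162  0.0328] tilt 55.0 F [0.  0.9 0.4] q [ 30.  44.  -6. 118. -59.  59.  69.]
(-0.1, 0.035, 55) [0.27, 0.01, 0.35] [-0.001, 0.0, 0.001]
```

View pics/s2c.png

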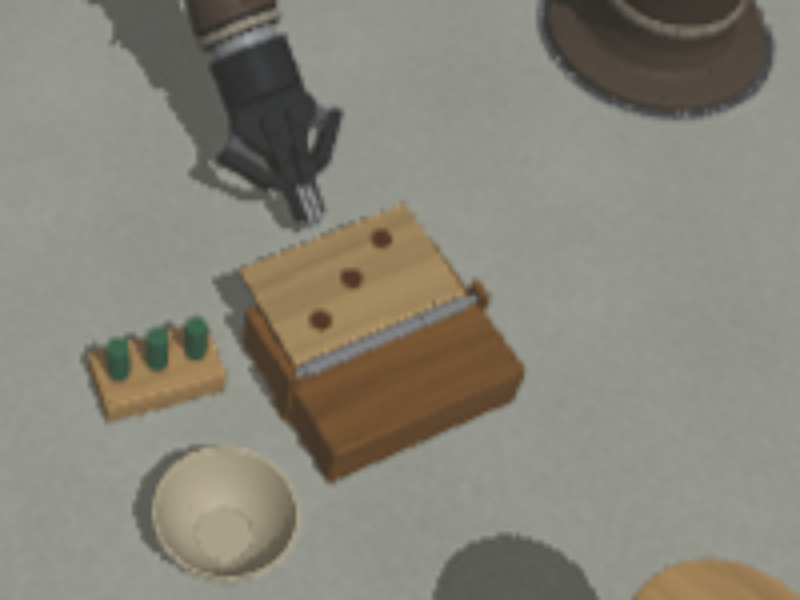

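The fingertips (310,215 in the crop) sit just outside and below the leaf edge, which is slightly ajar. The bystanders are clear. Now I'll plan the arc.

```bash
cat >> h.py <<'E'
def arc(th,H=.010):
    t=np.radians(th); hinge=np.array([0,.06]); d=np.array([-np.cos(t),np.sin(t)]); n=np.array([np.sin(t),np.cos(t)])
    tilt=np.interp(th,[35,125],[55,0]); f=np.radians(tilt); x=np.array([np.cos(f),np.sin(f)]); z=np.array([np.sin(f),-np.cos(f)])
    if th<35: p=hinge+.110*d-.004*n-H*x+.02*z
    else:
        r=np.interp(th,[35,90,180],[.090,.092,.080]); de=t-(np.pi/2-f)
        p=hinge+r*d-n*(.004+H*max(0,np.cos(de)))
    return (round(p[0],4),round(p[1],4),round(float(tilt),1))
E
python3 -c "
from h import *
plan([(-.115,.03,55)]+[arc(t) for t in (0,4,8,12,16,20,24,28,32,36)])
"
```

```text
t 6.625 now u,v,z [-0.1444  0.0162  0.0328] tilt 55.0 F [0.  0.9 0.4] q [ 30.  44.  -6. 118. -59.  59.  69.]
(-0.115, 0.03, 55) [0.15, 0.01, 0.26] [-0.001, 0.0, 0.001]
(np.float64(-0.0994), np.float64(0.0363), 55.0) [0.29, 0.01, 0.35] [-0.001, 0.0, 0.001]
(np.float64(-0.0994), np.float64(0.044), 55.0) [0.35, 0.01, 0.3] [-0.001, 0.0, 0.001]
(np.float64(-0.0988), np.float64(0.0517), 55.0) [0.42, 0.01, 0.27] [-0.001, 0.0, 0.001]
(np.float64(-0.0978), np.float64(0.0593), 55.0) [0.48, 0.01, 0.23] [-0.001, 0.0, 0.001]
(np.float64(-0.0962), np.float64(0.0668), 55.0) [0.55, 0.01, 0.2] [-0.001, 0.0, 0.001]
(np.float64(-0.0941), np.float64(0.0742), 55.0) [0.63, 0.01, 0.17] [-0.001, 0.0, 0.001]
(np.float64(-0.0915), np.float64(0.0814), 55.0) [0.7, 0.01, 0.15] [-0.001, 0.0, 0.001]
(np.float64(-0.0884), np.float64(0.0884), 55.0) [0.78, 0.02, 0.14] [-0.001, 0.0, 0.001]
(np.float64(-0.0848), np.float64(0.0952), 55.0) [0.85, 0.02, 0.13] [-0.001, 0.0, 0.001]
(np.float64(-0.0811), np.float64(0.1016), 54.4) [0.93, 0.02, 0.12] [-0.001, -0.003, 0.001]
```

>>> arm_command:
  series:
    - [[0.15, 0, 0.26, 0, 0, 0, 1], [0.29, 0, 0.35, 0, 0, 0, 1], [0.35, 0, 0.3, 0, 0, 0, 1], [0.42, 0, 0.27, 0, 0, 0, 1], [0.48, 0, 0.23, 0, 0, 0, 1], [0.55, 0, 0.2, 0, 0, 0, 1], [0.63, 0, 0.17, 0, 0, 0, 1], [0.7, 0, 0.15, 0, 0, 0, 1], [0.78, 0, 0.14, 0, 0, 0, 1], [0.85, 0, 0.13, 0, 0, 0, 1], [0.93, 0, 0.12, 0, -0.003, 0, 1], [0.93, 0, 0.12, 0, -0.003, 0, 1]]

```text
time_s: 8.12
eef_pos: [0.4761, 0.0883, 0.1025]
eef_rot: [[0.069, 0.993, 0.099], [0.576, -0.12, 0.809], [0.815, 0.001, -0.58]]
ft_force: [0.3, -0.3, 0.5]
width: 0.0001
grasp_force: 0.0
```

```bash
python3 -c "
from h import *
p=snap('scene','s3.png')
cv2.imwrite('pics/s3c.png',cv2.resize(p['pixels'][150:300,240:440,::-1],(800,600)))
tips(p,['leaf_edge','board'])
plan([arc(t) for t in range(40,84,4)])
"
```

```text
leaf_edge [([0.49, 0.081, 0.126], 0.86), ([0.529, -0.502, -0.002], 0.43)]
board [([0.505, 0.162, -0.002], 0.59)]
t 8.275 now u,v,z [-0.0801  0.0175  0.1016] tilt 54.6 F [ 0.3 -0.4 -0.8] q [ 32.  36. -17. 121. -58.  54.  58.]
(np.float64(-0.0781), np.float64(0.1072), 51.9) [0.06, 0.02, -0.02] [-0.002, -0.015, 0.001]
(np.float64(-0.0747), np.float64(0.1127), 49.5) [0.12, 0.03, -0.02] [-0.002, -0.028, 0.001]
(np.float64(-0.0709), np.float64(0.1179), 47.1) [0.19, 0.03, -0.02] [-0.002, -0.042, 0.001]
(np.float64(-0.0668), np.float64(0.1228), 44.6) [0.25, 0.03, -0.01] [-0.001, -0.055, 0.001]
(np.float64(-0.0623), np.float64(0.1275), 42.2) [0.31, 0.03, -0.0] [-0.001, -0.069, 0.001]
(np.float64(-0.0575), np.float64(0.1318), 39.7) [0.38, 0.03, 0.01] [-0.001, -0.083, 0.001]
(np.float64(-0.0523), np.float64(0.1358), 37.3) [0.44, 0.03, 0.03] [-0.001, -0.096, 0.001]
(np.float64(-0.0469), np.float64(0.1394), 34.8) [0.5, 0.03, 0.05] [-0.001, -0.11, 0.001]
(np.float64(-0.0412), np.float64(0.1426), 32.4) [0.56, 0.03, 0.08] [-0.001, -0.123, 0.001]
(np.float64(-0.0353), np.float64(0.1455), 29.9) [0.62, 0.03, 0.11] [-0.001, -0.137, 0.001]
(np.float64(-0.0292), np.float64(0.1479), 27.5) [0.67, 0.03, 0.15] [-0.001, -0.15, 0.001]
```

View pics/s3c.png

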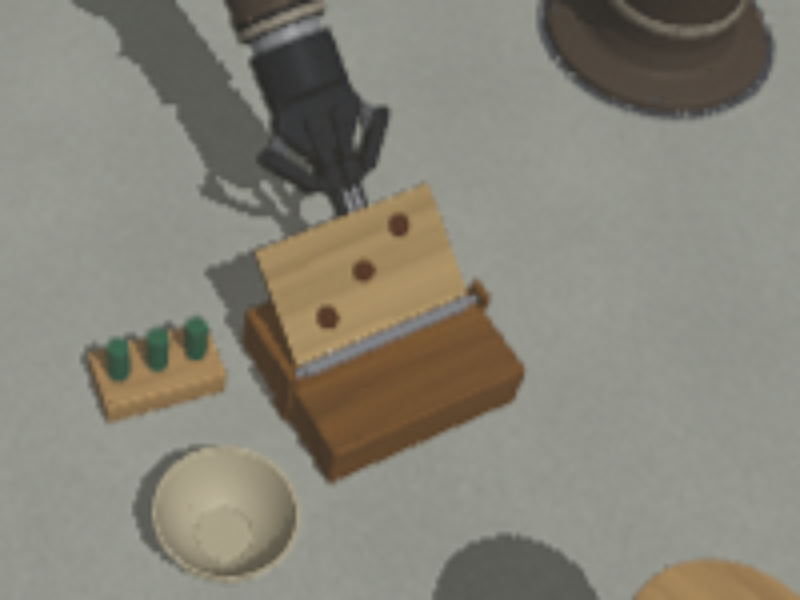

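The leaf is at about 35 degrees, with the fingertips under its edge at (352,205) in the crop. The board hasn't shifted, so I'll continue.

>>> arm_command:
  series:
    - [[0.06, 0, -0.02, 0, -0.015, 0, 1], [0.12, 0, -0.02, 0, -0.028, 0, 1], [0.19, 0, -0.02, 0, -0.042, 0, 1], [0.25, 0, -0.01, 0, -0.055, 0, 1], [0.31, 0, 0, 0, -0.069, 0, 1], [0.38, 0, 0.01, 0, -0.083, 0, 1], [0.44, 0, 0.03, 0, -0.096, 0, 1], [0.5, 0, 0.05, 0, -0.11, 0, 1], [0.56, 0, 0.08, 0, -0.123, 0, 1], [0.62, 0, 0.11, 0, -0.137, 0, 1], [0.67, 0, 0.15, 0, -0.15, 0, 1], [0.67, 0, 0.15, 0, -0.15, 0, 1]]

```text
time_s: 9.78
eef_pos: [0.4821, 0.1392, 0.1476]
eef_rot: [[0.106, 0.993, 0.055], [0.88, -0.119, 0.459], [0.463, 0.0, -0.886]]
ft_force: [-0.2, 0.3, 0.8]
width: -0.0003
grasp_force: 0.0
```

```bash
python3 -c "
from h import *
p=snap('scene','s4.png')
tips(p,['leaf_edge','board'])
plan([arc(t) for t in range(84,129,4)])
"
```

```text
leaf_edge [([0.494, 0.147, 0.171], 0.89)]
board [([0.505, 0.163, -0.002], 0.85)]
t 9.925 now u,v,z [-0.0297  0.0178  0.147 ] tilt 27.6 F [ 0.4 -0.9  1. ] q [  6.  18. -11. 120. -36.  43.  16.]
(np.float64(-0.023), np.float64(0.1499), 25.1) [0.07, 0.03, 0.01] [-0.001, -0.014, 0.001]
(np.float64(-0.0166), np.float64(0.1514), 22.6) [0.14, 0.03, 0.02] [-0.001, -0.028, 0.001]
(np.float64(-0.0101), np.float64(0.1521), 20.2) [0.2, 0.03, 0.05] [-0.001, -0.041, 0.001]
(np.float64(-0.0036), np.float64(0.1521), 17.7) [0.26, 0.03, 0.08] [-0.001, -0.055, 0.001]
(np.float64(0.0029), np.float64(0.1516), 15.3) [0.31, 0.03, 0.11] [-0.001, -0.068, 0.001]
(np.float64(0.0093), np.float64(0.1506), 12.8) [0.36, 0.03, 0.15] [-0.001, -0.082, 0.001]
(np.float64(0.0155), np.float64(0.1492), 10.4) [0.41, 0.03, 0.19] [-0.001, -0.095, 0.001]
(np.float64(0.0216), np.float64(0.1473), 7.9) [0.46, 0.03, 0.24] [-0.001, -0.109, 0.001]
(np.float64(0.0276), np.float64(0.1451), 5.5) [0.5, 0.03, 0.28] [-0.001, -0.123, 0.001]
(np.float64(0.0333), np.float64(0.1424), 3.1) [0.54, 0.03, 0.33] [-0.001, -0.136, 0.001]
(np.float64(0.0388), np.float64(0.1394), 0.6) [0.57, 0.03, 0.38] [-0.001, -0.15, 0.001]
(np.float64(0.0442), np.float64(0.1358), 0.0) [0.6, 0.03, 0.44] [-0.001, -0.153, 0.001]
```

>>> arm_command:
  series:
    - [[0.07, 0, 0.01, 0, -0.014, 0, 1], [0.14, 0, 0.02, 0, -0.028, 0, 1], [0.2, 0, 0.05, 0, -0.041, 0, 1], [0.26, 0, 0.08, 0, -0.055, 0, 1], [0.31, 0, 0.11, 0, -0.068, 0, 1], [0.36, 0, 0.15, 0, -0.082, 0, 1], [0.41, 0, 0.19, 0, -0.095, 0, 1], [0.46, 0, 0.24, 0, -0.109, 0, 1], [0.5, 0, 0.28, 0, -0.123, 0, 1], [0.54, 0, 0.33, 0, -0.136, 0, 1], [0.57, 0, 0.38, 0, -0.15, 0, 1], [0.6, 0, 0.44, 0, -0.153, 0, 1]]

```text
time_s: 11.42
eef_pos: [0.4914, 0.2111, 0.1356]
eef_rot: [[0.122, 0.993, -0.001], [0.993, -0.122, -0.0], [-0.0, -0.001, -1.0]]
ft_force: [0.5, -0.6, 2.3]
width: -0.0003
grasp_force: 0.6
```

```bash
python3 -c "
from h import *
p=snap('scene','s5.png')
cv2.imwrite('pics/s5c.png',cv2.resize(p['pixels'][150:300,240:440,::-1],(800,600)))
tips(p,['leaf_edge','board'])
plan([arc(t) for t in range(132,177,4)])
"
```

```text
leaf_edge [([0.509, 0.234, 0.153], 0.89)]
board [([0.504, 0.166, -0.0], 0.91)]
t 11.575 now u,v,z [0.0438 0.0182 0.1355] tilt 0.0 F [ 0.6  0.1 -0.2] q [-27.  21.  -1. 110.   1.  49. -36.]
(np.float64(0.0493), np.float64(0.1319), 0.0) [0.05, 0.03, 0.04] [-0.0, -0.0, 0.002]
(np.float64(0.0542), np.float64(0.1275), 0.0) [0.1, 0.03, 0.08] [-0.0, -0.0, 0.002]
(np.float64(0.0587), np.float64(0.1228), 0.0) [0.15, 0.03, 0.13] [-0.0, -0.0, 0.002]
(np.float64(0.0628), np.float64(0.1178), 0.0) [0.19, 0.03, 0.18] [-0.0, -0.0, 0.002]
(np.float64(0.0665), np.float64(0.1125), 0.0) [0.23, 0.03, 0.23] [-0.0, -0.0, 0.002]
(np.float64(0.0699), np.float64(0.107), 0.0) [0.26, 0.03, 0.28] [-0.0, -0.0, 0.002]
(np.float64(0.0727), np.float64(0.1012), 0.0) [0.29, 0.03, 0.34] [-0.0, -0.0, 0.002]
(np.float64(0.0751), np.float64(0.0952), 0.0) [0.31, 0.03, 0.4] [-0.0, -0.0, 0.002]
(np.float64(0.0771), np.float64(0.0891), 0.0) [0.33, 0.03, 0.46] [-0.0, -0.0, 0.002]
(np.float64(0.0786), np.float64(0.0829), 0.0) [0.35, 0.03, 0.53] [-0.0, -0.0, 0.002]
(np.float64(0.0795), np.float64(0.0766), 0.0) [0.36, 0.03, 0.59] [-0.0, -0.0, 0.002]
(np.float64(0.08), np.float64(0.0703), 0.0) [0.36, 0.03, 0.65] [-0.0, -0.0, 0.002]
```

View pics/s5c.png

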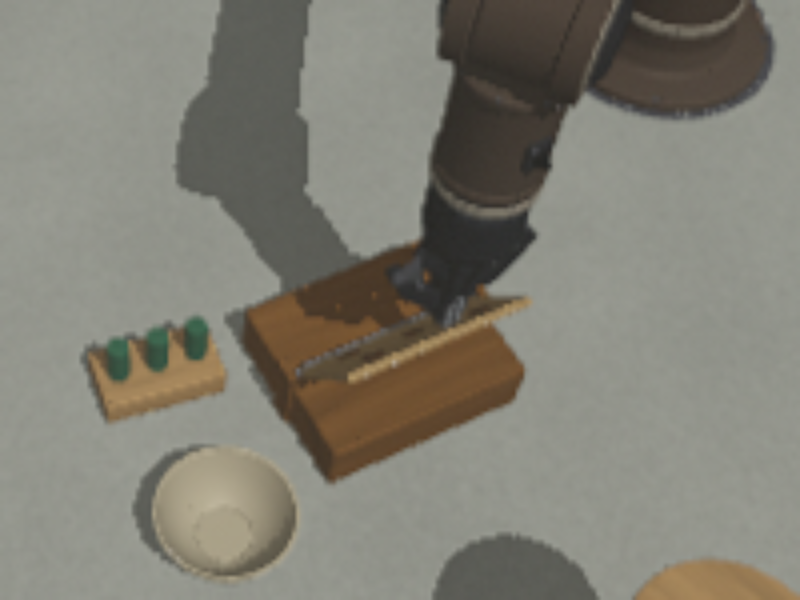

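The leaf is past upright, leaning left at about 128 degrees with its free edge at crop (350,380)-(530,300). The tips are on its raised face and the board is unmoved, so I'll continue down.

>>> arm_command:
  series:
    - [[0.05, 0, 0.04, 0, 0, 0, 1], [0.1, 0, 0.08, 0, 0, 0, 1], [0.15, 0, 0.13, 0, 0, 0, 1], [0.19, 0, 0.18, 0, 0, 0, 1], [0.23, 0, 0.23, 0, 0, 0, 1], [0.26, 0, 0.28, 0, 0, 0, 1], [0.29, 0, 0.34, 0, 0, 0, 1], [0.31, 0, 0.4, 0, 0, 0, 1], [0.33, 0, 0.46, 0, 0, 0, 1], [0.35, 0, 0.53, 0, 0, 0, 1], [0.36, 0, 0.59, 0, 0, 0, 1], [0.36, 0, 0.64, 0, 0, 0, 1]]

```text
time_s: 13.08
eef_pos: [0.4957, 0.2468, 0.0717]
eef_rot: [[0.122, 0.993, -0.0], [0.993, -0.122, -0.0], [-0.0, -0.0, -1.0]]
ft_force: [-0.1, 0.3, 1.0]
width: -0.0001
grasp_force: 0.5
```

```bash
python3 -c "
from h import *
plan([(.075,.064,0),(.075,.061,0)])
"
```

```text
t 13.075 now u,v,z [0.0802 0.0181 0.0717] tilt -0.0 F [0.3 0.2 1. ] q [-30.  28.  -2. 110.   1.  42. -40.]
(0.075, 0.064, 0) [-0.05, 0.03, 0.08] [-0.0, 0.0, 0.002]
(0.075, 0.061, 0) [-0.05, 0.03, 0.11] [-0.0, 0.0, 0.002]
```

>>> arm_command:
  series:
    - [[-0.03, 0, 0.02, 0, 0, 0, 1], [-0.05, 0, 0.04, 0, 0, 0, 1], [-0.05, 0, 0.05, 0, 0, 0, 1], [-0.05, 0, 0.06, 0, 0, 0, 1], [-0.05, 0, 0.07, 0, 0, 0, 1], [-0.05, 0, 0.075, 0, 0, 0, 1], [-0.05, 0, 0.08, 0, 0, 0, 1], [-0.05, 0, 0.08, 0, 0, 0, 1]]

```text
time_s: 14.08
eef_pos: [0.4952, 0.2419, 0.0641]
eef_rot: [[0.122, 0.993, 0.0], [0.993, -0.122, 0.0], [0.0, -0.0, -1.0]]
ft_force: [0.0, -1.5, 0.3]
width: -0.0001
grasp_force: 0.4
```

>>> arm_command:
  series:
    - [[0, 0, 0.005, 0, 0, 0, 1], [0, 0, 0.01, 0, 0, 0, 1], [0, 0, 0.01, 0, 0, 0, 1]]

```text
time_s: 14.45
eef_pos: [0.4953, 0.2419, 0.064]
eef_rot: [[0.122, 0.993, 0.0], [0.993, -0.122, 0.0], [0.0, 0.0, -1.0]]
ft_force: [-1.9, -3.1, 10.0]
width: 0.0004
grasp_force: 5.0
```

The tool reads 10 N at z = 0.064, so it's on the hard stop. I'll lift off straight up.

>>> arm_command:
  series:
    - [[0, 0, 0, 0, 0, 0, 1], [0, 0, -0.1, 0, 0, 0, 1], [0, 0, -0.4, 0, 0, 0, 1], [0, 0, -0.8, 0, 0, 0, 1], [-0.4, 0, -1, 0, 0, 0, 1], [-0.9, 0, -1, 0, 0, 0, 1], [-0.9, 0, -1, 0, 0, 0, 1]]

```text
time_s: 15.32
eef_pos: [0.4842, 0.1486, 0.1639]
eef_rot: [[0.127, 0.992, 0.001], [0.992, -0.127, -0.001], [-0.001, 0.001, -1.0]]
ft_force: [0.9, 0.0, -0.1]
width: -0.0001
grasp_force: 0.0
```

>>> arm_command:
  series:
    - [[-0.5, -0.2, -0.4, 0, 0, 0, 1], [-1, -0.4, -0.8, 0, 0, 0, 1], [-1, -0.4, -0.8, 0, 0, 0, 1]]

```text
time_s: 15.7
eef_pos: [0.4326, 0.0565, 0.2457]
eef_rot: [[0.125, 0.992, 0.004], [0.992, -0.125, 0.001], [0.001, 0.004, -1.0]]
ft_force: [1.0, 0.6, -0.0]
width: -0.0001
grasp_force: 0.0
```

```bash
python3 -c "
from h import *
p=snap('scene','s6.png')
cv2.imwrite('pics/s6c.png',cv2.resize(p['pixels'][150:300,240:440,::-1],(800,600)))
N=['leaf_edge','leaf_mid','board','bowl','pegs']
tips(p,N); tips(eyes.get_image('top'),N); plan([])
"
```

```text
leaf_edge [([0.514, 0.277, 0.065], 0.81)]
leaf_mid [([0.512, 0.225, 0.06], 0.96), ([0.504, 0.163, 0.06], 0.71)]
board [([0.504, 0.166, -0.003], 0.96)]
bowl [([0.713, 0.224, -0.002], 0.71)]
pegs [([0.673, 0.07, 0.0], 0.88)]
leaf_edge [([0.515, 0.275, 0.06], 0.58)]
leaf_mid [([0.508, 0.227, 0.059], 0.87)]
board [([0.503, 0.168, 0.0], 0.63)]
bowl [([0.715, 0.222, 0.002], 0.64)]
pegs [([0.674, 0.064, 0.004], 0.69)]
t 16.3 now u,v,z [-0.1148  0.0571  0.2427] tilt -0.0 F [0.1 0.  0.5] q [-16.   4.   2. 115.  -0.  61. -21.]
```

View pics/s6c.png

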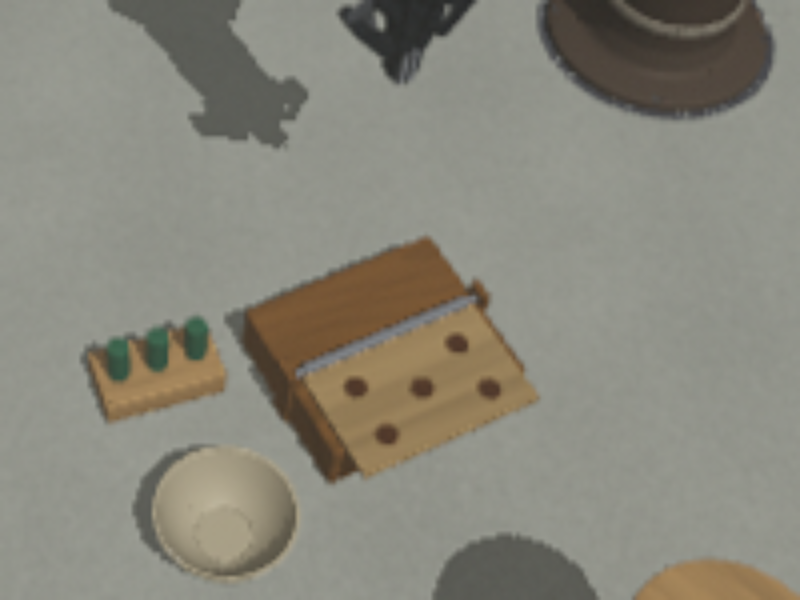

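The leaf lies flat on the left with its five dots showing (crop 300-540, 300-475). Its edge and centre measure about 0.06 m high. The board, bowl and pegs are where they were, and the robot is clear.

```bash
python3 -c "
from bench import manip
print(manip.job_done())"
```

```text
the job is handed in; nothing more can be done
None
```

The leaf is turned over and pressed flat on the left-hand side, the board, bowl and pegs measure where they stood at the start, the arm stayed clear of the bucket and dispenser, and I handed the job in at about 16 s.

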